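# Reload the terminal dispenser

## Task

Reload the terminal dispenser on the bench: take the brass terminal strip by its white spine, push its end back against the orange spring follower to make room, set it down flat in the channel so that the follower holds it up against the nose, and let it go. Then swing the blue rail down over it and press on its thumb pad until the latch snaps and the rail stays down by itself. Work gently, never forcing the strip or the rail, and leave everything else on the bench where it is.

Things in the scene. Friction and masses are not known exactly. Their poses are not given: they have to be found in the camera images.
- feeder: terminal dispenser, bolted to the bench: grey base plate 180 x 60 x 10 mm, aluminium channel along it. Origin: centre of the plate's underside; +x runs along the channel to the nose, z up. Channel floor at z = 22 mm, 14.4 mm wide inside; side walls 22.4 mm wide outside, 8.5 mm high above the floor, their top inner edges sloped outward 2 mm as lead-in
- nose (a point): top of the inner face of the steel nose, the stop across the channel's end, at (55, 0, 31) mm in the dispenser's frame: it stands 9 mm above the floor, its top edge sloped. A worker holds the strip level about 12 mm above the floor, over the nose and in front of the follower, pushes it back until its front end clears the nose, and lowers it
- follower_rest (a point): middle of the orange follower's face when at rest, a fixed point at (3, 0, 34) mm in the dispenser's frame: 52 mm from the nose, less than the strip's length. The follower is 24 mm high; pushed back along the channel it gives way 26 mm (19 mm are needed for the strip), then stops firmly; its spring gives 2 N at rest and about 4 N with the strip in
- latch_foot (a point): foot of the sprung steel latch beyond the nose, at (68, 0, 10) mm in the dispenser's frame. The latch is a fork with two hooks, 21 mm apart, between which the strip's end has room; it occupies x = 67 to 82 mm and reaches up to 65 mm above the bench. It is set higher or lower from start to start (14 mm range), and its setting is not measured
- strip_center (a point): centre of the loose terminal strip, a straight rigid stick 72 x 12 x 24 mm (long, wide, high), 30 to 60 g, standing upright: brass terminals below, white spine (upper 12 mm) to grip across the width. x along it, z up; both ends alike. Keep fingertips 10 mm above its underside to clear the channel walls. It bends if its contacts in the dispenser exceed 30 N in all (8 to 10 N at rest there)
- seat (a point): where strip_center belongs: fixed point of the dispenser at (19, 0, 34) mm in its frame, axes like the dispenser's; here the strip lies on the floor with its front end against the nose
- rail (a joint): hinge of the blue rail, rad: 0 level, 1.4 to 1.6 open as found. A spring opens it. Closing takes about 2 N at the pad until the pin at its tip meets the latch, then 5 to 9 N until the latch snaps over the pin; within 2 mm it meets a firm rest, and it stays down when let go. It snaps and stays at -0.03 to 0.08 rad, depending on the latch's setting. Over 18 N forces it
- rail_pad (a point): middle of the black ribbed thumb pad (36 x 26 mm) on the rail's outer face, 105 mm along the rail from the hinge axis and 14.5 mm outward of it (up when closed); moves with the rail. The rail is 30 mm wide and reaches 138 mm from the hinge; while it stands open this face looks away from the nose, so push it over from behind
- rail_hinge (a point): the rail's hinge axis, fixed at (-70, 0, 40) mm in the dispenser's frame; the axis is horizontal, across the channel
- kapton_roll: bystander: roll of amber tape lying flat, 80 mm across, 12 mm high; origin under its centre
- solder_spool: bystander: black spool of solder wire, 49 mm across, 36 mm high; origin under its centre
- note_pad: bystander: blue wire-bound note pad, 81 x 106 x 11 mm; origin under its centre
- pliers_long: bystander: small pliers with blue handles lying flat, 144 x 49 x 11 mm; origin under the centre
- bit_block: bystander: black block with driver bits, 70 x 28 x 43 mm; origin under its centre
- threadlock: bystander: small red adhesive bottle standing, 25 mm across, 72 mm high; origin under its centre
- caliper: bystander: steel vernier caliper lying flat, 208 x 66 x 12 mm; origin under its centre
Things that resemble listed ones, but are neither listed nor needed, are in the scene too. There is more than one size of the part that bears strip_center; the job needs the larger.

How it is judged (in metres and radians):
On the way:
1. the strip sits in the channel against the nose, let go, with the rail still open (x of strip_center in the frame of seat between -0.003 and 0.003 m and y of strip_center in the frame of seat between -0.003 and 0.003 m and z of strip_center in the frame of seat between -0.003 and 0.002 m and angle between strip_center's own z axis and vertical below 0.06 rad and contact force between the fingers and strip below 0.1 N and value of joint rail above 0.8 rad), for 0.3 s.
At the end, for the whole second after the job is handed in: The rail stays down by itself, latched (below 0.09 rad) and at rest; under it the strip lies flat in the channel, within 3 mm of its seat along and across, not more than 2 mm high, tilted under 0.06 rad (x of strip_center in the frame of seat between -0.003 and 0.003 m and y of strip_center in the frame of seat between -0.003 and 0.003 m and z of strip_center in the frame of seat between -0.003 and 0.002 m and angle between strip_center's own z axis and vertical below 0.06 rad and value of joint rail below 0.09 rad and velocity of joint rail between -0.1 and 0.1 rad/s); the robot touches nothing.
It fails at once if the strip is forced: over 30 N between it and the dispenser (contact force between strip and feeder above 30 N).
It fails at once if the rail is forced: over 18 N on it (contact force between any of the fingers, the arm and rail above 18 N).
It fails at once if something else on the bench is moved by more than 2 cm (distance of any of kapton_roll, solder_spool, note_pad, pliers_long, bit_block, threadlock, caliper from where it was at the start of the episode above 0.02 m).
It also fails if it takes over 50 s, if anything falls off the work surface, if the arm or the gripper's body presses on something with over 40 N, if the wrist force passes 120 N, or if a joint passes its speed limit or range.

## Robot

A 6-joint arm with a two-finger parallel gripper is mounted at the origin on a cart in front of the work surface, level with it; the furniture and walls round the work are solid. World frame = base frame: x ahead of the robot, y to its left, z up, the work surface at z = 0. Lengths are in m, angles in degrees, forces in N, time in s.
With the tool pointing down it reaches from about 0.3 to 0.75 m from the base axis. Payload 8.5 kg.
Tool frame: the origin (TCP) lies midway between the tips of the shut fingers; the grasp point (between the pads) lies 19 mm behind it (env.tcp_to_grasp is the z of the grasp point in the tool frame, in m); z points along the fingers, y is the line along which they close (so a half turn about z gives the same grasp; the last joint's range is limited). The gripper opens to 85 mm and grips with 20 to 120 N. Pads are 22 mm wide; open, the fingers measure 114 mm over their backs; the gripper's body (76 mm by 85 mm) begins 54 mm behind the grasp point. The pads swing forward as they close: fully open they stand 13 mm farther back than shut.
Start: joints at [-82.58, 21.807, 74.336, -0, 83.858, -12.336], TCP at [0.186, -0.518, 0.231] pointing down, gripper open.
Joint ranges: [-178.18, 178.18], [-50.72, 133.34], [12.68, 142.11], [-81.47, 261.47], [9.98, 163.14], [-165.26, 165.26]. Speed limits (degrees/s): [136.94, 136.94, 180, 180, 180, 180].

## Interface

Orientations are given as a 3x3 rotation matrix whose columns are the frame's x, y, z axes.
In Python, from rig import env, imaging, job, models gives the robot as it stands. The module is installed in compiled form; this text tells all that it offers.
- The arm moves only by the tool jog_arm, never from a script. Its argument "plan" is text: rows parted by semicolons, each of 7 numbers parted by spaces: the turn, a rotation vector about the tool's x, y, z in degrees, then the shift along the tool's x, y, z in cm, then the closure in counts, from 0 (fully open) to 255 (shut). In form: rx ry rz x y z claw; .... A call has 1 to 10 rows; each row shifts and turns the commanded pose from where the row before left it, along the tool's axes as they then stand; what a row does not reach is not made up. A row lasts 1/12 s, in which the tool goes at most 41.7 mm and 7.16 degrees, less where a joint would pass 70% of its speed; a pose out of reach is approached as far as the arm can. A call with a gripper value outside its range is refused whole. The fingers move at their own pace and stop on an object; "grip_force" is the grip in N (left out, the last holds). Time passes only in rows, so rows that do not move let the fingers close. It gives the time, the measured TCP pose, the force, the opening and the grip force at its end, in the units of the state.
- env.observe(): the state, without advancing time (a new reading comes with each control period).
- imaging.get_image(name): name is "side" or "top" or "wrist"; returns a dict with "pixels" (480x640x3 uint8, red, green, blue), "depth" (480x640 float32, m along the optical axis (not along the pixel's ray), 0 where there is no reading), "fov_y" (degrees; the focal length in pixels is half the picture's height over the tangent of half this angle, whatever the lens; pixels are square), "cx", "cy" (the principal point, pixels), "distortion" ([k1, k2, p1, p2, k3] as OpenCV has them; the pictures are not rectified), "world_from_camera" (4x4, takes a point from camera to world coordinates). Camera axes: x right, y down, z forward; pixel columns grow to the right and rows downward; lengths in m; the calibration is good to about 2 mm. A picture is of the moment at which its call begins.
- job.close_job(): hands the job in; it is judged then, once.
Trained networks look in the newest picture that a camera, given by its name, has taken for a name from the list of things; names that differ only in an ending like _2 or _b are one class to them, and where a whole thing is asked for, a point or a joint stands for the part that bears it (a point fixed in the world has none). Each returns a list of dicts, best first, with "confidence" (0 to 1); they miss things now and then, are a little off and sometimes report something else, mostly with a low value. They report only what shows in the picture. A call takes as long as a camera call. They do not tell look-alikes from the thing itself.
- models.outline_of(camera, query): "region" (480x640 bool, what is visible of it) and "bbox" ([centre column, centre row, width, height] in pixels, round what is visible of it).
- models.tip_of(camera, query): "at" ([column, row] in pixels: a listed point, or the origin of a listed thing).
The state is a dict: "time_s": time; "q": joint angles; "qvel": joint speeds; "joint_efforts": joint torques, N m; "position": TCP position; "tool_rot": TCP orientation; "ft_force": force on the tool from outside, world axes, zero at the start; "wrist_torque": the same for the moment, N m; "grip_width": finger opening in m; "gripper_force": force on a finger pad.
Only numpy, scipy, OpenCV 4.12 (cv2) and the standard library are available. Lean on these libraries where they do the work, as an engineer would, in place of code of your own. Each camera call takes 0.05 s, during which the arm holds its last target. There are 200 camera calls.

## Working session

There is one attempt and no reset: what is moved stays moved. The work goes in short steps, Python scripts to look and compute and a tool call to move; the robot and the scene stay as the last step left them, time stands still between calls to the robot, and variables do not carry over. Pictures are saved under pics/ and viewed, at most 10 in all, crops included, and the job is handed in when it is done.

Besides the shell and the picture viewer there is one more tool, called after "Call:" as name(argument=value, ...) on one line, values as JSON. jog_arm: Moves the arm, as the interface text tells. Its arguments: {"type":"object","properties":{"plan":{"type":"string"},"grip_force":{"type":"number"}},"required":["plan"]}

```bash
mkdir -p pics; cat > h.py <<'E'
import numpy as np, cv2
from rig import env, imaging, job, models
def cam(n):
    d=imaging.get_image(n); d['f']=240/np.tan(np.radians(d['fov_y'])/2)
    d['K']=np.array([[d['f'],0,d['cx']],[0,d['f'],d['cy']],[0,0,1.]]); d['D']=np.array(d['distortion'],float)
    d['T']=np.array(d['world_from_camera']); return d
def rays(d,uv):
    n=cv2.undistortPoints(np.asarray(uv,float).reshape(-1,1,2),d['K'],d['D']).reshape(-1,2)
    return np.c_[n,np.ones(len(n))]
def on_z(d,uv,z):
    r=rays(d,uv)@d['T'][:3,:3].T; o=d['T'][:3,3]
    return o+r*((z-o[2])/r[:,2])[:,None]
def deproj(d,uv):
    uv=np.asarray(uv).reshape(-1,2); i=np.round(uv).astype(int)
    z=d['depth'][i[:,1].clip(0,479),i[:,0].clip(0,639)]
    p=rays(d,uv)*z[:,None]; return p@d['T'][:3,:3].T+d['T'][:3,3]
def region_pts(d,m):
    v,u=np.nonzero(m&(d['depth']>0)); return deproj(d,np.c_[u,v]),np.c_[u,v]
def proj(d,P):
    Ti=np.linalg.inv(d['T']); r,_=cv2.Rodrigues(Ti[:3,:3])
    return cv2.projectPoints(np.asarray(P,float).reshape(-1,1,3),r,Ti[:3,3],d['K'],d['D'])[0].reshape(-1,2)
def save(d,n,pts=()):
    im=d['pixels'][:,:,::-1].copy()
    for p in pts: cv2.circle(im,(int(p[0]),int(p[1])),3,(255,0,255),1)
    cv2.imwrite('pics/'+n,im)
E
python3 - <<'E'
from h import *
np.set_printoptions(precision=4,suppress=True)
for c in('top','side'):
    d=cam(c); save(d,c+'0.png'); print(c,d['T'][:3,3],d['T'][:3,2],d['f'])
    for q in('feeder','strip_center','rail','kapton_roll','solder_spool','note_pad','pliers_long','bit_block','threadlock','caliper'):
        for r in models.outline_of(c,q)[:3]:
            P,_=region_pts(d,r['region']); print(q,round(r['confidence'],2),np.round(r['bbox']),np.median(P,0) if len(P) else None)
    for q in('nose','follower_rest','latch_foot','seat','strip_center','rail_pad','rail_hinge','feeder'):
        for r in models.tip_of(c,q)[:3]: print(q,round(r['confidence'],2),np.round(r['at'],1),deproj(d,r['at'])[0])
E
```

```text
top [0.3565 0.1492 1.2691] [ 0.1918  0.0076 -0.9814] 498.21808830755964
feeder 0.87 [320. 287.  74.  30.] [0.4677 0.1667 0.0133]
strip_center 0.6 [395. 296.  17.  17.] [ 0.4485 -0.0163  0.0178]
strip_center 0.59 [438. 291.  10.  27.] [ 0.4675 -0.1239  0.0234]
rail 0.66 [322. 287.  70.  31.] [0.468  0.1683 0.0133]
rail 0.55 [290. 279.  12.  19.] [0.4824 0.2385 0.1257]
kapton_roll 0.89 [437. 247.  37.  31.] [ 0.5776 -0.1269  0.0118]
kapton_roll 0.19 [291. 278.  14.  19.] [0.4812 0.2373 0.1566]
solder_spool 0.6 [283. 234.  19.  22.] [0.6052 0.2629 0.0358]
note_pad 0.79 [256. 310.  45.  33.] [0.4167 0.3345 0.0098]
pliers_long 0.73 [205. 306.  56.  22.] [0.4263 0.4485 0.0083]
bit_block 0.74 [275. 208.   8.  27.] [0.6779 0.2921 0.0203]
threadlock 0.61 [281. 187.   8.  14.] [0.7295 0.2702 0.0458]
threadlock 0.61 [290. 278.   8.  25.] [0.481  0.2373 0.144 ]
caliper 0.58 [380. 250.  78.  20.] [ 0.5702 -0.0169  0.0076]
nose 0.83 [344.3 290.1] [0.461  0.1083 0.0356]
follower_rest 0.9 [318.2 284.8] [0.4724 0.1727 0.0478]
follower_rest 0.36 [328.  286.1] [0.4719 0.1486 0.0216]
latch_foot 0.78 [35
[... 1177 characters left out ...]
272 0.2802 0.0386]
caliper 0.82 [360. 233.  60.  49.] [ 0.5608 -0.0325  0.0071]
caliper 0.2 [366. 274.  72.  98.] [0.4647 0.2365 0.0307]
nose 0.58 [347.3 290.9] [0.4723 0.2509 0.0577]
follower_rest 0.7 [372.3 273.9] [0.4618 0.1714 0.043 ]
latch_foot 0.83 [389.2 266.9] [0.4503 0.1188 0.0271]
seat 0.59 [372.9 272.1] [0.4621 0.1684 0.045 ]
seat 0.31 [391.3 268.3] [0.4481 0.1129 0.0203]
seat 0.3 [355.8 233.7] [0.4676 0.2358 0.1725]
strip_center 0.79 [431.4 207.8] [ 0.4557 -0.1203  0.0263]
strip_center 0.53 [418.6 240.3] [ 0.4413 -0.0133  0.0097]
rail_pad 0.67 [348.7 247. ] [0.4725 0.2503 0.153 ]
rail_hinge 0.78 [347.1 291.4] [0.4723 0.2515 0.057 ]
feeder 0.75 [366.6 288.3] [0.4603 0.1967 0.0276]
```

```bash
python3 - <<'E'
import cv2,numpy as np
a=cv2.imread('pics/top0.png');b=cv2.imread('pics/side0.png')
A=cv2.resize(a[180:330,260:460],(800,600),interpolation=cv2.INTER_CUBIC)
B=cv2.resize(b[190:340,270:470],(800,600),interpolation=cv2.INTER_CUBIC)
cv2.imwrite('pics/tc.png',A);cv2.imwrite('pics/sc.png',B)
E
```

```text
(no output)
```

View pics/tc.png

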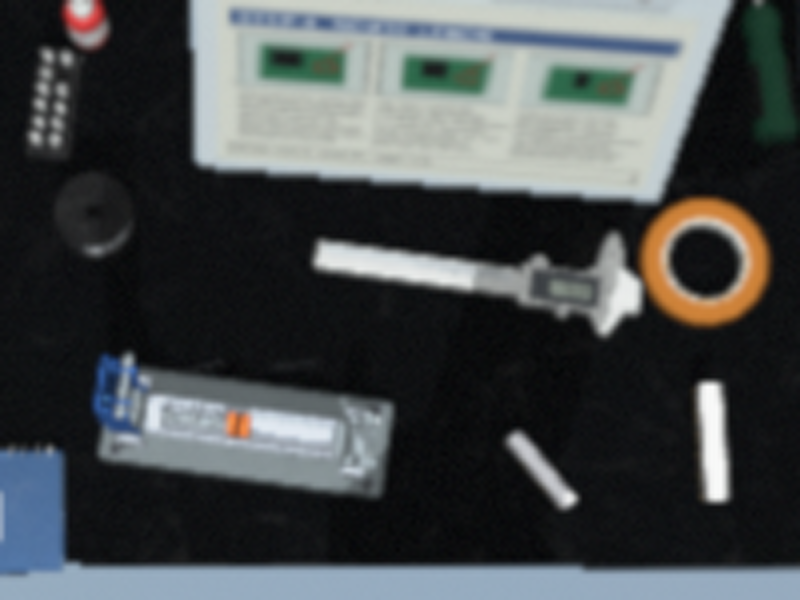

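View pics/sc.png

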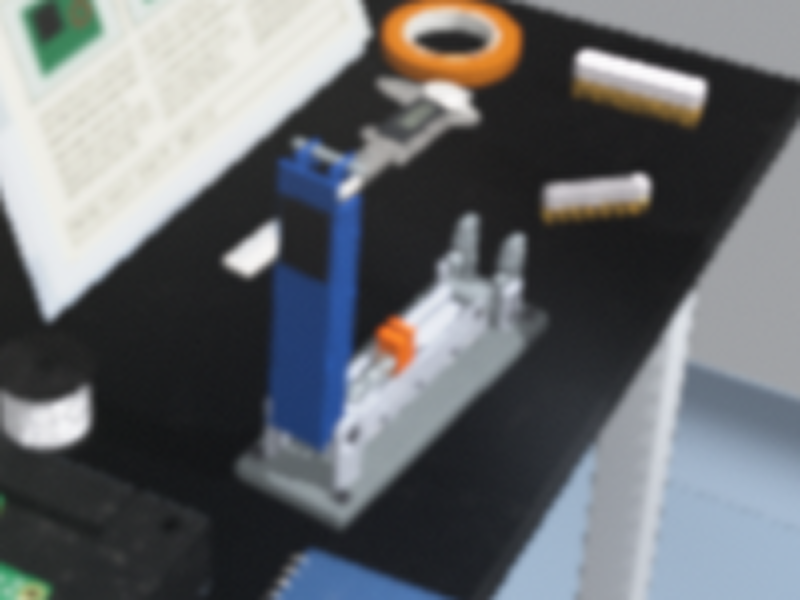

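```bash
python3 - <<'E'
from h import *
np.set_printoptions(precision=4,suppress=True)
s=env.observe(); print(s['position'],s['tool_rot'],s['ft_force'],s['grip_width'],env.tcp_to_grasp)
d=cam('wrist'); T=np.eye(4);T[:3,:3]=s['tool_rot'];T[:3,3]=s['position']
print('cam in tool',np.linalg.inv(T)@d['T'],d['f'])
def rect(P):
    (c,(w,h),a)=cv2.minAreaRect((P[:,:2]*1000).astype(np.float32)); return np.array(c),w,h,a
d=cam('top')
for q in('strip_center','feeder'):
    for r in models.outline_of('top',q)[:2]:
        P,uv=region_pts(d,r['region']); 
        v,u=np.nonzero(r['region'])
        P2=on_z(d,np.c_[u,v],.024 if q[0]=='s' else .01)
        print(q,rect(P2)); 
        print(' depthpts',rect(P[P[:,2]<.06]),np.percentile(P[:,2],[5,50,95]))
d=cam('side')
r=models.outline_of('side','rail')[0]; P,_=region_pts(d,r['region']);print(P.min(0),P.max(0))
E
```

```text
[ 0.1859 -0.5176  0.2313] [[ 0.9411  0.338   0.    ]
 [ 0.338  -0.9411 -0.    ]
 [-0.      0.     -1.    ]] [-0.4402 -0.3811  0.08  ] 0.08555113333443623 -0.0187
cam in tool [[-0.0009 -0.9603 -0.2789  0.0708]
 [ 1.     -0.0006 -0.0011  0.0004]
 [ 0.0009 -0.2789  0.9603 -0.1416]
 [ 0.      0.      0.      1.    ]] 396.04936540920767
strip_center (array([445.6087, -18.276 ]), 45.36341857910156, 10.615819931030273, 38.341949462890625)
 depthpts (array([446.4926, -19.6767]), 45.621124267578125, 9.643026351928711, 41.32343673706055) [0.0123 0.0181 0.0226]
strip_center (array([ 463.8892, -123.4009]), 70.286376953125, 16.382041931152344, 2.2514138221740723)
 depthpts (array([ 464.1207, -125.35  ]), 70.69500732421875, 13.805887222290039, 2.702285051345825) [0.0042 0.0236 0.0285]
feeder (array([470.8845, 170.2351]), 187.94985961914062, 64.31991577148438, 80.20978546142578)
 depthpts (array([470.3842, 165.3112]), 178.14418029785156, 63.925960540771484, 80.31857299804688) [0.0062 0.014  0.1543]
[ 0.4601 -0.0003 -0.0042] [0.6078 0.2566 0.1824]
```

Call:
jog_arm(plan="0 0 0 3.3 -2.3 0.5 0;0 0 0 3.3 -2.3 0.5 0;0 0 0 3.3 -2.3 0.5 0;0 0 0 3.3 -2.3 0.5 0;0 0 0 3.3 -2.3 0.5 0;0 0 0 3.3 -2.3 0.5 0;0 0 0 3.3 -2.3 0.5 0;0 0 0 3.3 -2.3 0.5 0;0 0 0 3.3 -2.3 0.5 0;0 0 0 3.3 -2.3 0.5 0", grip_force=50)

```text
time_s: 3.03
position: [0.4196, -0.1878, 0.1814]
tool_rot: [[0.941, 0.338, 0.001], [0.338, -0.941, -0.0], [0.0, 0.001, -1.0]]
ft_force: [0.5, -1.1, -0.1]
grip_width: 0.0854
gripper_force: 0.0
```

Call:
jog_arm(plan="0 0 0 3.3 -2.3 0.5 0;0 0 0 3.2 -2.4 0.5 0;0 0 -7.1 0 0 0 0;0 0 -7.1 0 0 0 0;0 0 -7.1 0 0 0 0;0 0 -7.1 0 0 0 0;0 0 -7.1 0 0 0 0;0 0 -7.1 0 0 0 0;0 0 -7.1 0 0 0 0;0 0 -7.1 0 0 0 0")

```text
time_s: 3.87
position: [0.4641, -0.1234, 0.1714]
tool_rot: [[0.226, 0.974, 0.0], [0.974, -0.226, -0.0], [-0.0, 0.0, -1.0]]
ft_force: [-0.4, 0.1, 0.6]
grip_width: 0.0852
gripper_force: 0.0
```

Call:
jog_arm(plan="0 0 -7.1 0 0 0 0;0 0 -7.1 0 0 0 0;0 0 -7.1 0 0 0 0;0 0 -7.1 0 0 0 0;0 0 -7.1 0 0 0 0;0 0 -7.1 0 0 0 0;0 0 -7.1 0 0 0 0;0 0 -7.1 0 0 0 0;0 0 -7.1 0 0 0 0;0 0 -7.1 0 0 0 0")

```text
time_s: 4.7
position: [0.4641, -0.1234, 0.1714]
tool_rot: [[-0.847, 0.531, 0.0], [0.531, 0.847, -0.0], [-0.0, 0.0, -1.0]]
ft_force: [0.6, -0.7, -0.7]
grip_width: 0.0858
gripper_force: 0.0
```

Call:
jog_arm(plan="0 0 -7.1 0 0 0 0;0 0 -7.1 0 0 0 0;0 0 -7.1 0 0 0 0;0 0 -7 0 0 0 0;0 0 0 0 0 0 0")

```text
time_s: 5.12
position: [0.464, -0.1234, 0.1714]
tool_rot: [[-0.998, 0.068, 0.0], [0.068, 0.998, -0.0], [-0.0, -0.0, -1.0]]
ft_force: [0.5, -0.4, 0.7]
grip_width: 0.0851
gripper_force: 0.0
```

```bash
python3 - <<'E'
from h import *
np.set_printoptions(precision=4,suppress=True)
d=cam('wrist'); save(d,'w1.png')
def rect(P):
    (c,(w,h),a)=cv2.minAreaRect((P[:,:2]*1000).astype(np.float32)); return np.array(c),w,h,a
for r in models.outline_of('wrist','strip_center')[:2]:
    P,uv=region_pts(d,r['region']); print(r['confidence'],r['bbox'],np.percentile(P[:,2],[2,50,98]))
    t=P[P[:,2]>np.percentile(P[:,2],95)-.004]; print(len(P),len(t),rect(t),t[:,:2].mean(0))
E
```

```text
0.96 [447.0, 190.2, 49.2, 52.4] [0.0048 0.0172 0.0186]
912 810 (array([445.4552, -17.8486]), 54.3453254699707, 9.271202087402344, 40.948646545410156) [ 0.4449 -0.0183]
0.95 [312.4, 221.4, 27.8, 95.9] [0.019  0.0228 0.0242]
1504 1467 (array([ 463.1203, -124.5836]), 71.7616958618164, 12.036866188049316, 1.997060775756836) [ 0.4618 -0.1246]
```

View pics/w1.png

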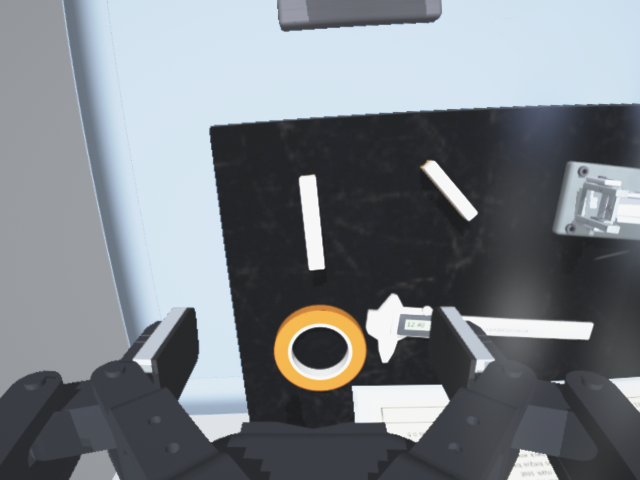

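Call:
jog_arm(plan="0 0 -5.9 0.1 -0.12 3 0;0 0 0 0 0 4 0;0 0 0 0 0 4 0;0 0 0 0 0 3 0;0 0 0 0 0 1.5 0;0 0 0 0 0 0.5 0;0 0 0 0 0 0 0;0 0 0 0 0 0 255;0 0 0 0 0 0 255;0 0 0 0 0 0 255", grip_force=50)

```text
time_s: 6.05
position: [0.4635, -0.1248, 0.0125]
tool_rot: [[-1.0, -0.03, 0.002], [-0.03, 1.0, -0.001], [-0.002, -0.001, -1.0]]
ft_force: [0.0, 0.2, -0.2]
grip_width: 0.0516
gripper_force: 0.0
```

Call:
jog_arm(plan="0 0 0 0 0 0 255;0 0 0 0 0 0 255;0 0 0 0 0 0 255;0 0 0 0 0 0 255")

```text
time_s: 6.38
position: [0.4631, -0.1246, 0.0119]
tool_rot: [[-1.0, -0.031, 0.001], [-0.031, 1.0, -0.0], [-0.001, -0.0, -1.0]]
ft_force: [-0.0, 0.5, 6.2]
grip_width: 0.0104
gripper_force: 50.2
```

Call:
jog_arm(plan="0 0 0 0 0 -1 255;0 0 0 0 0 -3 255;0 0 0 0 0 -4 255;0 0 0 -0.7 3.6 -1.7 255;0 0 0 -0.7 3.6 -1.7 255;0 0 0 -0.7 3.6 -1.7 255;0 0 0 -0.7 3.6 -1.7 255;0 0 0 -0.7 3.6 -1.7 255;0 0 0 -0.7 3.6 -1.7 255;0 0 0 -0.7 3.6 -1.7 255")

```text
time_s: 7.22
position: [0.5038, 0.1308, 0.2114]
tool_rot: [[-1.0, -0.031, 0.0], [-0.031, 1.0, -0.0], [-0.0, -0.0, -1.0]]
ft_force: [0.9, -1.3, 0.1]
grip_width: 0.0105
gripper_force: 49.4
```

Call:
jog_arm(plan="0 0 0 0 1.5 0 255;0 0 0 0 0 0 255;0 0 0 0 0 0 255")

```text
time_s: 7.47
position: [0.5033, 0.1443, 0.2101]
tool_rot: [[-0.999, -0.032, -0.001], [-0.032, 0.999, -0.0], [0.001, -0.0, -1.0]]
ft_force: [-0.7, 0.4, -0.9]
grip_width: 0.0107
gripper_force: 49.4
```

```bash
python3 - <<'E'
from h import *
np.set_printoptions(precision=4,suppress=True)
d=cam('wrist'); save(d,'w2.png'); np.savez('w2.npz',**{k:d[k] for k in('pixels','depth','T','K','D')})
for q in('nose','follower_rest','latch_foot','seat','rail_pad','rail_hinge','feeder'):
    for r in models.tip_of('wrist',q)[:2]: print(q,round(r['confidence'],2),np.round(r['at'],1),deproj(d,r['at'])[0])
for q in('feeder','rail'):
  for r in models.outline_of('wrist',q)[:1]:
    P,uv=region_pts(d,r['region'])
    print(q,r['confidence'],r['bbox'])
    for z0,z1 in((.004,.016),(.018,.026),(.026,.036),(.036,.05),(.05,.08),(.08,.2)):
        t=P[(P[:,2]>z0)&(P[:,2]<z1)]
        if len(t)>10: print(z0,len(t),np.median(t[:,2]),cv2.minAreaRect((t[:,:2]*1000).astype(np.float32)))
E
```

```text
nose 0.66 [275.4 168.2] [0.4645 0.1122 0.0291]
nose 0.18 [535.5 123.2] [0.419  0.3329 0.0081]
follower_rest 0.82 [343.  176.6] [0.4677 0.1658 0.0448]
seat 0.74 [326.2 176.9] [0.4712 0.1538 0.0208]
rail_pad 0.88 [504.7 230.2] [0.4745 0.2318 0.1776]
rail_hinge 0.69 [431.4 192.8] [0.4784 0.2373 0.0407]
feeder 0.94 [343.  174.9] [0.4667 0.166  0.0421]
feeder 0.98 [390.1, 197.4, 304.9, 150.7]
0.004 7711 0.008906334305454011 ((469.8118591308594, 168.19940185546875), (180.6290740966797, 60.24284744262695), 82.54769897460938)
0.018 2148 0.02080527445472302 ((468.2313537597656, 162.7813720703125), (150.2981414794922, 40.42326354980469), 81.99161529541016)
0.026 2370 0.02944944772192365 ((469.6044921875, 168.56390380859375), (163.04672241210938, 39.92412567138672), 82.61810302734375)
0.036 1704 0.04261263233961349 ((469.00323486328125, 169.01123046875), (164.40667724609375, 44.32179260253906), 81.80844116210938)
0.05 881 0.06158796233338082 ((470.1126708984375, 168.58837890625), (164.23716735839844, 30.77637481689453), 82.30931091308594)
0.08 5097 0.14850955916921746 ((479.0750732421875, 237.84881591796875), (21.431903839111328, 35.28289794921875), 81.18312072753906)
rail 0.97 [480.3, 225.7, 124.4, 102.2]
0.004 32 0.00909339325479358 ((481.6372375488281, 250.07009887695312), (15.132877349853516, 29.74254608154297), 79.27152252197266)
0.036 574 0.0421650707208239 ((479.6689758300781, 239.90736389160156), (20.249574661254883, 33.37858581542969), 80.37572479248047)
0.05 668 0.06625497004957379 ((479.3067932128906, 241.55490112304688), (17.609455108642578, 29.45981216430664), 82.87898254394531)
0.08 5122 0.14867361599911783 ((479.1953125, 237.83016967773438), (21.431903839111328, 35.777626037597656), 81.18312072753906)
```

View pics/w2.png

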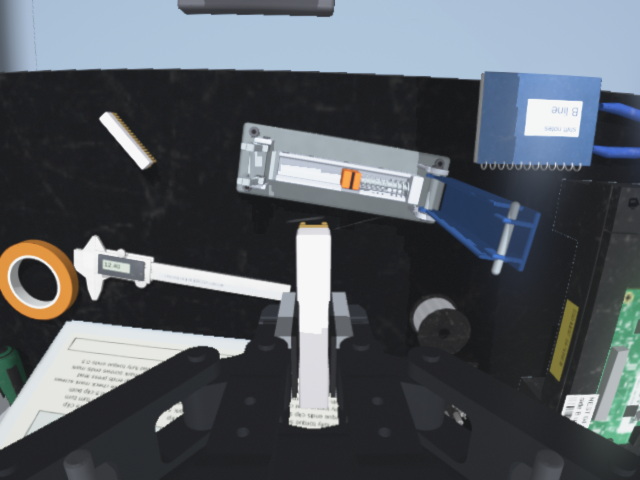

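```bash
python3 - <<'E'
from h import *
np.set_printoptions(precision=4,suppress=True)
z=dict(np.load('w2.npz')); d=z
v,u=np.nonzero(d['depth']>0); P=deproj(d,np.c_[u,v]); C=d['pixels'][v,u].astype(int)
o=np.array([.4698,.1682]);a=np.radians(-97.5);ex=np.array([np.cos(a),np.sin(a)]);ey=np.array([-ex[1],ex[0]])
q=(P[:,:2]-o); X=q@ex*1e3;Y=q@ey*1e3;Z=P[:,2]*1e3
# plate edges
m=(abs(Z-9)<3)
for x0 in range(-60,90,30):
    k=m&(abs(X-x0)<8)&(abs(Y)<35); print('plate',x0,np.percentile(Y[k],[.5,99.5]),np.median(Z[k]))
# wall tops
for x0 in range(-20,50,10):
    k=(Z>28)&(Z<33)&(abs(X-x0)<5)&(abs(Y)<14); print('wall',x0,k.sum(),Y[k].min(),Y[k].max(),np.median(Z[k]))
k=(C[:,0]>180)&(C[:,2]<90)&(C[:,0]-C[:,1]>60)&(abs(Y)<20)&(abs(X)<60)&(Z>25)
print('orange',k.sum(),np.percentile(X[k],[1,50,99]),np.percentile(Y[k],[1,50,99]),np.percentile(Z[k],[1,50,99]))
k=(X>64)&(X<86)&(Z>35)&(abs(Y)<20);print('latch',np.percentile(X[k],[1,50,99]),np.percentile(Y[k],[1,50,99]),Z[k].max())
k=(X>50)&(X<62)&(Z>26)&(Z<36)&(abs(Y)<8);print('nose',np.percentile(X[k],[1,50,99]),np.median(Z[k]))
k=(Z>60)&(X<-40)&(abs(Y)<25)
for z0 in(70,90,110,130,150,170):
    j=k&(abs(Z-z0)<8)
    if j.sum(): print('rail',z0,np.percentile(X[j],[2,50,98]),np.percentile(Y[j],[2,98]))
# strip in tool frame
s=env.observe();R=np.array(s['tool_rot']);t=(P-s['position'])@R*1e3
k=(abs(t[:,0])<50)&(abs(t[:,1])<9)&(C.min(1)>140)&(t[:,2]<20)&(t[:,2]>-30)
tt=t[k];print('strip tool',len(tt),np.percentile(tt[:,2],[2,20,50,80,98]))
top=tt[abs(tt[:,2]-np.median(tt[:,2]))<3];print(cv2.minAreaRect(top[:,:2].astype(np.float32)))
for x0 in range(-30,40,10):
    j=abs(top[:,0]-x0)<5
    if j.sum()>5: print(x0,j.sum(),np.percentile(top[j,1],[1,99]),np.median(top[j,2]))
E
```

```text
plate -60 [-29.7742  29.3296] 8.874042367996381
plate -30 [-29.5468  29.2867] 8.888044232684965
plate 0 [-29.6493  29.3888] 8.87034785295912
plate 30 [-29.6843  29.4332] 8.982867605655837
plate 60 [-29.8482  29.3485] 8.889835382605737
wall -20 162 -11.547037074147486 10.983663882605748 30.039427621657676
wall -10 97 -11.528108674802361 11.045426625212901 29.305371096984555
wall 0 93 -11.50511674770509 10.938663716492497 29.35210797221127
wall 10 90 -11.5239529517002 11.239714418272708 29.1075480593071
wall 20 99 -11.44368210961379 11.161639287846297 29.155803710644356
wall 30 93 -11.527223530766456 11.10740539004318 29.19815738922488
wall 40 93 -11.563362680509822 11.03837650610941 29.06778661293319
orange 256 [-9.7944 -2.0933  2.6407] [-6.9503 -0.9564  6.0968] [33.5751 44.6637 46.4812]
latch [64.2448 72.9655 81.7232] [-15.3264  10.1949  15.2105] 55.96374754640565
nose [50.3057 57.497  60.7269] 29.11122955875023
rail 70 [-197.7192 -192.7364  -65.8662] [-23.7109  23.8082]
rail 90 [-218.9948 -199.7927  -66.187 ] [-23.6362  23.7825]
rail 110 [-79.9114 -78.9059 -64.0228] [-14.7985  13.8388]
rail 130 [-79.3654 -78.311  -63.341 ] [-14.7901  13.7942]
rail 150 [-78.7081 -75.6643 -62.48  ] [-14.81    14.2199]
rail 170 [-79.4145 -76.9927 -60.8529] [-14.688   14.6721]
strip tool 5826 [-14.8918 -11.3066 -10.763  -10.1869  -4.9623]
((0.2595710754394531, 0.23884105682373047), (17.93195343017578, 71.74537658691406), 88.86573028564453)
-30 637 [-5.139  6.359] -10.685921276304148
-20 654 [-5.0447  6.1871] -10.764183264689763
-10 647 [-4.5336  5.6478] -10.739940554695108
0 685 [-4.7377  5.5298] -10.863825043558222
10 860 [-8.5449  8.5612] -10.87908896360521
20 889 [-5.3425  6.3162] -10.764929340169203
30 943 [-5.279   6.2483] -10.81012762107515
```

Call:
jog_arm(plan="0 0 0 2 -1.2 0 255;0 0 0 2.1 -1.3 0 255;0 0 -7.1 0 0 0 255;0 0 -7.1 0 0 0 255;0 0 -7.1 0 0 0 255;0 0 -7.1 0 0 0.5 255;0 0 -7.1 0 0 1 255;0 0 -7.1 0 0 1 255;0 0 -7.1 0 0 1.5 255;0 0 -7.1 0 0 1.5 255")

```text
time_s: 8.8
position: [0.4637, 0.1175, 0.155]
tool_rot: [[-0.516, -0.856, 0.001], [-0.856, 0.516, 0.0], [-0.001, -0.001, -1.0]]
ft_force: [-0.4, -0.2, 0.0]
grip_width: 0.0106
gripper_force: 49.4
```

Call:
jog_arm(plan="0 0 -7.1 0 0 1.5 255;0 0 -7.1 0 0 1.5 255;0 0 -7.1 0 0 1.5 255;0 0 -2.6 0 0 1.5 255;0 0 0 0 0 0.9 255;0 0 0 0 0 0 255;0 0 0 0 0 0 255;0 0 0 0 0 0 255")

```text
time_s: 9.47
position: [0.4623, 0.1411, 0.086]
tool_rot: [[-0.165, -0.986, 0.004], [-0.986, 0.165, -0.035], [0.034, -0.01, -0.999]]
ft_force: [-0.1, -0.3, 0.4]
grip_width: 0.0104
gripper_force: 49.4
```

```bash
cat > m.py <<'E'
import sys
from h import *
np.set_printoptions(precision=3,suppress=True)
d=cam('wrist'); save(d,sys.argv[1])
s=env.observe();R=np.array(s['tool_rot']);p=np.array(s['position']);print(p,R[:,0],s['ft_force'])
o=np.array([.4696,.1677]);a=np.radians(-97.5);ex=np.array([np.cos(a),np.sin(a)]);ey=np.array([-ex[1],ex[0]])
print('TCP feeder mm',(p[:2]-o)@ex*1e3,(p[:2]-o)@ey*1e3,p[2]*1e3,'yaw err',np.degrees(np.arctan2(R[:2,0]@ey,R[:2,0]@ex)))
v,u=np.nonzero(d['depth']>0); P=deproj(d,np.c_[u,v]); C=d['pixels'][v,u].astype(int)
q=(P[:,:2]-o); X=q@ex*1e3;Y=q@ey*1e3;Z=P[:,2]*1e3
for x0 in range(-80,90,20):
    k=(abs(Z-9)<4)&(abs(X-x0)<8)&(abs(Y)<36)
    if k.sum()>20: print('plate',x0,k.sum(),np.percentile(Y[k],[.5,99.5]),np.median(Z[k]))
k=(abs(Z-9)<3)&(abs(Y)<28)&(X>60)&(X<100);print('plate end x',np.percentile(X[k],[1,99]))
for x0 in range(-20,60,10):
    k=(Z>26)&(Z<34)&(abs(X-x0)<5)&(abs(Y)<15)
    if k.sum()>20: print('wall',x0,k.sum(),np.percentile(Y[k],[1,99]),np.median(Z[k]))
t=(P-p)@R*1e3
k=(abs(t[:,0])<50)&(abs(t[:,1])<10)&(C.min(1)>140)&(abs(t[:,2]+11)<4)
for x0 in range(-30,40,10):
    j=k&(abs(t[:,0]-x0)<5)
    if j.sum()>5: print('strip',x0,j.sum(),np.percentile(t[j,1],[1,99]),'feederY',np.percentile(Y[j],[1,99]).mean(),np.median(t[j,2]))
print('strip x',np.percentile(t[k,0],[.5,99.5]),'feeder X',np.percentile(X[k],[.5,99.5]))
E
python3 m.py w3.png
```

```text
[0.462 0.141 0.086] [-0.166 -0.986  0.034] [-0.253  0.217 -0.33 ]
TCP feeder mm 27.26510248936612 -3.763667005522157 86.03531002254742 yaw err -2.0352048507919753
plate -80 230 [-14.618  17.214] 9.139752390349255
plate 0 529 [-29.621  30.209] 8.875139150565564
plate 20 1463 [-29.746  29.996] 8.922089963716795
plate 40 1546 [-29.766  29.952] 8.94528474129734
plate 60 1421 [-29.444  29.997] 8.934231511580155
plate 80 2100 [-29.653  29.907] 8.999170998424983
plate end x [60.242 89.164]
wall 20 132 [ 7.457 11.409] 28.745856005411365
wall 30 136 [ 7.514 11.352] 29.134882954441167
wall 40 152 [ 7.388 11.383] 28.943061955443547
wall 50 212 [-10.637  11.365] 28.415302251897867
strip -30 625 [-5.891  5.955] feederY -2.8279709735950913 -10.953301059344717
strip -20 673 [-5.76   5.588] feederY -3.0381846700236546 -11.025825100733476
strip -10 650 [-5.247  4.972] feederY -3.348924319298752 -11.020930732761279
strip 0 682 [-5.363  4.84 ] feederY -3.67377227065184 -11.110853245500138
strip 10 787 [-6.039  5.812] feederY -4.219771959217673 -11.021374645015435
strip 20 902 [-5.97  5.76] feederY -4.44428330753491 -10.930683307211734
strip 30 947 [-5.891  5.639] feederY -4.757597980271863 -11.036233112179163
strip x [-34.919  35.873] feeder X [-7.962 62.833]
```

View pics/w3.png

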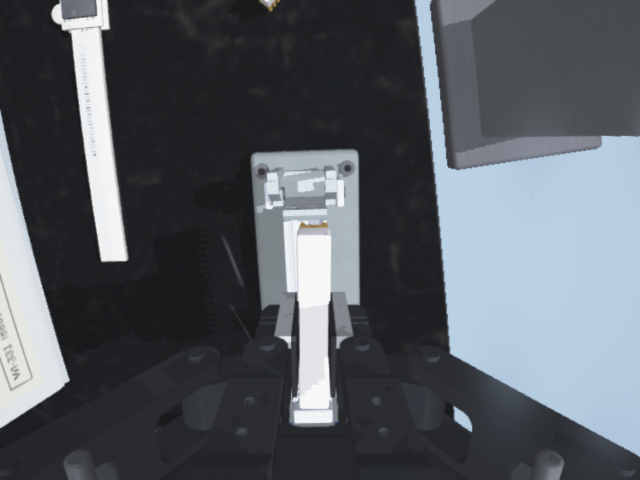

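```bash
python3 - <<'E'
from h import *
s=env.observe();print(np.round(s['q'],2),np.round(s['qvel'],2),s['position'],s['tool_rot'])
E
```

```text
[   4.02   25.07   96.92   -2.4    57.91 -165.18] [ 0.08 -0.12  0.17 -0.05 -0.2   0.05] [0.46230972 0.14115941 0.08603531] [[-0.16555807 -0.98618948  0.00456439]
 [-0.98561534  0.16529879 -0.03519548]
 [ 0.03395492 -0.01032563 -0.99937002]]
```

Call:
jog_arm(plan="0 0 0 3.5 -1.5 -1 255;0 0 3 3.5 -1.5 -1 255;0 0 7.1 3.5 -1.5 -1 255;0 0 7.1 0 0 0 255;0 0 7.1 0 0 0 255;0 0 7.1 0 0 0 255;0 0 7.1 0 0 0 255;0 0 7.1 0 0 0 255;0 0 7.1 0 0 0 255;0 0 7.1 0 0 0 255")

```text
time_s: 10.35
position: [0.4838, 0.0518, 0.1199]
tool_rot: [[-0.947, -0.321, 0.007], [-0.32, 0.945, -0.066], [0.015, -0.065, -0.998]]
ft_force: [0.1, 0.1, -0.3]
grip_width: 0.0101
gripper_force: 49.4
```

Call:
jog_arm(plan="0 0 7.1 0 0 0 255;0 0 7.1 0 0 0 255;0 0 7.1 0 0 0 255;0 0 7.1 0 0 0 255;0 0 7.1 0 0 0 255;0 0 7.1 0 0 0 255;0 0 7.1 0 0 0 255;0 0 7.1 0 0 0 255;0 0 7.1 0 0 0 255;0 0 7.1 0 0 0 255")

```text
time_s: 11.18
position: [0.4838, 0.0519, 0.1199]
tool_rot: [[-0.611, 0.791, 0.007], [0.789, 0.611, -0.066], [-0.056, -0.035, -0.998]]
ft_force: [-0.6, 0.6, -0.9]
grip_width: 0.0107
gripper_force: 49.4
```

Call:
jog_arm(plan="0 0 7.1 0 0 0 255;0 0 7.1 0 0 0 255;0 0 7.1 0 0 0 255;0 0 7.1 0 0 0 255;0 0 0 0 0 0 255;0 0 0 0 0 0 255")

```text
time_s: 11.68
position: [0.4837, 0.052, 0.1196]
tool_rot: [[-0.172, 0.985, 0.006], [0.983, 0.172, -0.066], [-0.066, -0.005, -0.998]]
ft_force: [-0.0, 0.6, -0.2]
grip_width: 0.0109
gripper_force: 49.4
```

Call:
jog_arm(plan="-0.3 3.8 5.5 0 0 0 255;0 0 6 0 0 0 255;0 0 5.9 0 0 0 255;0 0 0 -2.5 1.4 0 255;0 0 0 0 0 3 255;0 0 0 0 0 3 255;0 0 0 0 0 2.5 255;0 0 0 0 0 1.2 255;0 0 0 0 0 0.3 255;0 0 0 0 0 0 255")

```text
time_s: 12.52
position: [0.4942, 0.0256, 0.0188]
tool_rot: [[0.131, 0.991, 0.001], [0.991, -0.131, 0.001], [0.001, 0.001, -1.0]]
ft_force: [-0.3, 0.1, -0.3]
grip_width: 0.0108
gripper_force: 49.4
```

Call:
jog_arm(plan="0 0 0 0 0 0.3 255;0 0 0 0 0 0.3 255;0 0 0 0 0 0.1 255;0 0 0 0 0 0 255;0 0 0 0 0 0 255")

```text
time_s: 12.93
position: [0.4944, 0.0257, 0.0124]
tool_rot: [[0.133, 0.991, 0.003], [0.991, -0.133, 0.0], [0.001, 0.003, -1.0]]
ft_force: [-0.5, 0.0, 1.2]
grip_width: 0.0102
gripper_force: 49.4
```

Call:
jog_arm(plan="0 0 0 0 0 0 170;0 0 0 0 0 0 170;0 0 0 0 0 0 170;0 0 0 -0.6 0 0 170;0 0 0 -0.6 0 0 170;0 0 0 0 0 0 170;0 0 0 0 0 0 255;0 0 0 0 0 0 255;0 0 0 0 0 0 255;0 0 0 0 0 0 255")

```text
time_s: 13.77
position: [0.4928, 0.0137, 0.0122]
tool_rot: [[0.133, 0.991, 0.003], [0.991, -0.133, 0.0], [0.0, 0.003, -1.0]]
ft_force: [-0.2, -2.1, 3.0]
grip_width: 0.0105
gripper_force: 49.7
```

Call:
jog_arm(plan="0 0 0 0 0 0 255;0 0 0 0 0 0 255")

```text
time_s: 13.93
position: [0.4928, 0.0137, 0.0122]
tool_rot: [[0.133, 0.991, 0.003], [0.991, -0.133, 0.0], [0.0, 0.003, -1.0]]
ft_force: [-0.3, -2.7, 4.9]
grip_width: 0.0103
gripper_force: 49.9
```

Call:
jog_arm(plan="0 0 0 0 0 -0.5 255;0 0 0 0 0 -2 255;0 0 0 0 0 -3.3 255;0 0 0 2.3 -1.1 -1.2 255;0 0 0 2.3 -1.1 -0.3 255;0 0 0 2.3 -1.1 0 255;0 0 0 2.3 -1 0 255;0 0 0 0 0 0 255;0 0 0 0 0 0 255;0 0 0 0 0 0 255")

```text
time_s: 14.77
position: [0.4623, 0.1106, 0.085]
tool_rot: [[0.133, 0.991, 0.002], [0.991, -0.133, 0.0], [0.001, 0.002, -1.0]]
ft_force: [-0.8, -0.0, -0.1]
grip_width: 0.0103
gripper_force: 49.4
```

```bash
sed -i "s/np.arctan2(R\[:2,0\]@ey,R\[:2,0\]@ex)/np.arctan2(-(R[:2,0]@ey),-(R[:2,0]@ex))/" m.py; cat >> m.py <<'E'
k=(C[:,0]>180)&(C[:,2]<90)&(C[:,0]-C[:,1]>60)&(abs(Y)<20)&(abs(X)<60)&(Z>25)
if k.sum(): print('orange',k.sum(),np.percentile(X[k],[1,50,99]),np.percentile(Y[k],[1,50,99]),np.percentile(Z[k],[1,50,99]))
k=(Z<70)&(X<-55)&(X>-65)&(abs(Y)<25);print(s['q'])
E
python3 m.py w4.png
```

```text
[0.462 0.11  0.085] [0.134 0.991 0.001] [ 0.32  -0.187 -0.798]
TCP feeder mm 57.923703946154596 0.38595683644296763 84.97386707667822 yaw err -0.20420921988236707
plate -80 620 [-29.264  30.237] 8.881386213737116
plate -60 1975 [-29.599  29.885] 8.936354488626257
plate -40 2168 [-29.361  30.114] 8.920421621277875
plate -20 1996 [-29.605  29.861] 8.912740801157323
plate 0 1905 [-29.444  29.853] 8.881103711483929
plate 20 1798 [-29.455  30.179] 8.873957343784989
plate 40 1677 [-29.425  30.168] 8.937294293643955
plate 60 1386 [-29.493  30.15 ] 8.938160955233393
plate 80 600 [-29.662  30.275] 9.058680288033457
plate end x [60.142 88.326]
wall -20 636 [-10.885  11.546] 29.64467698580564
wall -10 419 [-10.689  11.599] 29.44762433515924
wall 0 329 [-10.843  11.257] 28.973967892427176
wall 10 322 [-10.542  11.359] 28.978476402751127
wall 20 253 [-10.751  11.46 ] 29.222294365964935
wall 30 156 [-10.852  11.546] 29.437634661906714
wall 40 163 [-10.596  11.181] 29.403607096853495
wall 50 155 [-10.766  11.299] 29.234944711359205
strip -20 544 [-5.577  5.619] feederY 0.311140552000885 -10.764408283741128
strip -10 653 [-5.094  5.131] feederY 0.33832374941760257 -10.840808249359968
strip 0 670 [-4.981  5.001] feederY 0.36542021249681866 -10.878649870910282
strip 10 781 [-5.632  5.589] feederY 0.3889910362863236 -10.87705165152535
strip 20 894 [-5.86   5.894] feederY 0.44596310066475686 -10.79278502559054
strip 30 931 [-5.726  5.761] feederY 0.4922001508151199 -10.757264938354622
strip x [-22.937  48.015] feeder X [ 9.919 80.866]
orange 573 [-11.382  -3.089   1.423] [-5.779  0.921  6.746] [43.244 44.865 46.352]
[-0.918 24.341 98.548  0.03  56.983  6.77 ]
```

View pics/w4.png

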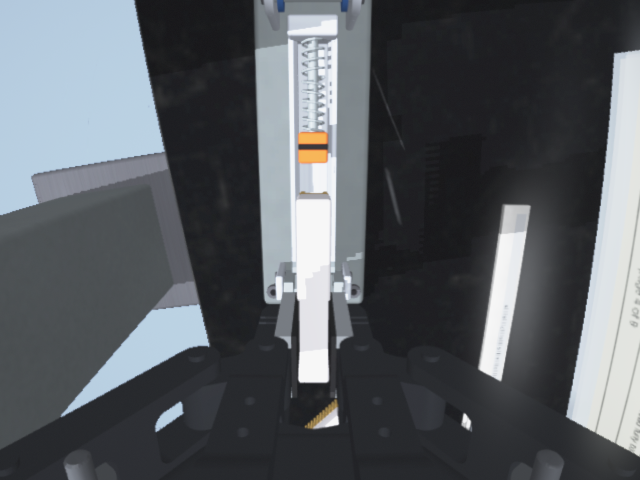

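Call:
jog_arm(plan="0 0 0 0.6 0 0.5 255;0 0 0 0 0 1 255;0 0 0 0 0 1 255;0 0 0 0 0 0.3 255;0 0 0 0 0 0.3 255;0 0 0 0 0 0 255")

```text
time_s: 15.32
position: [0.463, 0.1165, 0.0535]
tool_rot: [[0.134, 0.991, 0.001], [0.991, -0.134, 0.0], [0.001, 0.001, -1.0]]
ft_force: [-1.0, 0.1, -0.7]
grip_width: 0.0103
gripper_force: 49.4
```

Call:
jog_arm(plan="0 0 0 0 0 0.2 255;0 0 0 0 0 0.2 255;0 0 0 0 0 0 255")

```text
time_s: 15.57
position: [0.4631, 0.1166, 0.0499]
tool_rot: [[0.134, 0.991, 0.002], [0.991, -0.134, 0.0], [0.001, 0.002, -1.0]]
ft_force: [-0.2, 0.5, 0.3]
grip_width: 0.0106
gripper_force: 49.4
```

Call:
jog_arm(plan="0 0 0 0 0 0.2 255;0 0 0 0 0 0.15 255;0 0 0 0 0 0 255;0 0 0 0.1 0 0 255;0 0 0 0 0 0 255")

```text
time_s: 15.98
position: [0.4633, 0.1178, 0.0465]
tool_rot: [[0.134, 0.991, 0.002], [0.991, -0.134, 0.0], [0.001, 0.002, -1.0]]
ft_force: [-0.8, 0.1, 0.1]
grip_width: 0.0105
gripper_force: 49.4
```

Call:
jog_arm(plan="0 0 0 0.1 0 0 255;0 0 0 0 0 0 255")

```text
time_s: 16.15
position: [0.4634, 0.1186, 0.0466]
tool_rot: [[0.133, 0.991, 0.002], [0.991, -0.133, 0.0], [0.0, 0.002, -1.0]]
ft_force: [-0.4, -2.0, 1.3]
grip_width: 0.0108
gripper_force: 49.4
```

Call:
jog_arm(plan="0 0 0 0.1 0 0 255;0 0 0 0 0 0 255")

```text
time_s: 16.32
position: [0.4635, 0.1197, 0.0465]
tool_rot: [[0.133, 0.991, 0.002], [0.991, -0.133, 0.0], [0.001, 0.002, -1.0]]
ft_force: [-0.7, -1.4, 0.4]
grip_width: 0.0103
gripper_force: 49.4
```

Call:
jog_arm(plan="0 0 0 0.5 0 0 255;0 0 0 0.5 0 0 255;0 0 0 0.5 0 0 255;0 0 0 0.4 0 0 255;0 0 0 0.2 0 0 255;0 0 0 0 0 0 255;0 0 0 0 0 0 255")

```text
time_s: 16.9
position: [0.4662, 0.1406, 0.0465]
tool_rot: [[0.133, 0.991, 0.002], [0.991, -0.133, 0.0], [0.001, 0.002, -1.0]]
ft_force: [-0.3, -4.0, 0.4]
grip_width: 0.0104
gripper_force: 49.5
```

```bash
python3 m.py w5.png
```

```text
[0.466 0.14  0.046] [0.133 0.991 0.001] [-0.855 -4.082  1.901]
TCP feeder mm 27.489044328822708 0.2120190510217692 46.48178755746285 yaw err -0.16729331518898147
plate -80 1558 [-29.484  30.224] 8.892575644951814
plate -60 2780 [-29.365  30.034] 8.970146938188373
plate -40 2809 [-29.532  29.743] 8.974362801500796
plate -20 2603 [-29.478  29.888] 8.889979986900665
plate 0 2405 [-29.357  30.227] 8.931864859060335
plate 20 2214 [-29.526  30.119] 8.89645083973442
plate 40 1158 [-29.624  30.203] 8.851082609707127
plate 60 27 [-29.729  29.955] 7.209769466431815
plate 80 25 [-7.933  7.951] 8.4354649238296
plate end x [87.012 88.596]
wall -20 469 [-10.807  11.312] 29.024910300453595
wall -10 459 [-10.733  11.428] 28.996993085991047
wall 0 450 [-10.784  11.539] 28.958030646762083
wall 10 427 [-10.755  11.306] 28.969689433548385
wall 20 389 [-10.807  11.488] 29.03406458866925
strip -20 559 [-5.394  5.781] feederY 0.3263299202379315 -10.71288158383363
strip -10 655 [-4.929  5.309] feederY 0.34268717825698713 -10.8096906103847
strip 0 683 [-5.032  5.205] feederY 0.2756528063373138 -10.830057166772987
strip 10 781 [-5.465  5.783] feederY 0.3860613789111542 -10.766795250875882
strip 20 886 [-5.66  6.11] feederY 0.4706867777455255 -10.714835750789197
strip 30 936 [-5.53   5.958] feederY 0.48630976294023975 -10.776459679999814
strip x [-23.139  47.795] feeder X [-20.296  50.637]
orange 358 [-34.287 -29.37  -20.535] [-5.776  1.518  6.591] [43.063 44.731 46.355]
[ 2.791 28.778 99.153  0.014 51.944 10.45 ]
```

View pics/w5.png

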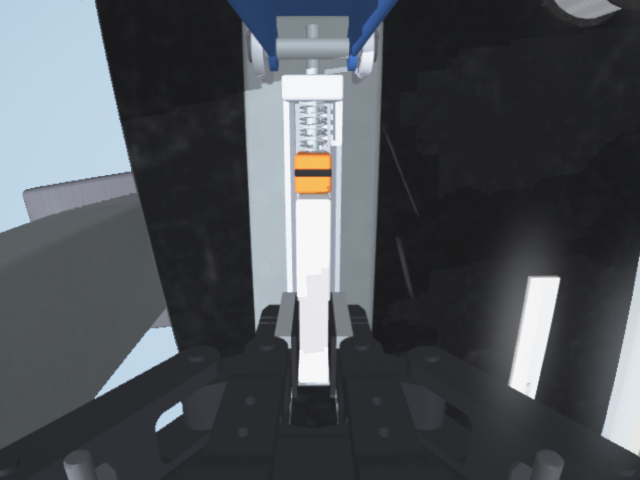

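Call:
jog_arm(plan="0 0 0 0 0 0.3 255;0 0 0 0 0 0.3 255;0 0 0 0 0 0.2 255;0 0 0 0 0 0.1 255;0 0 0 0 0 0 255")

```text
time_s: 17.37
position: [0.4662, 0.1404, 0.0372]
tool_rot: [[0.134, 0.991, 0.002], [0.991, -0.134, 0.0], [0.001, 0.002, -1.0]]
ft_force: [0.3, -3.8, 0.6]
grip_width: 0.0104
gripper_force: 49.5
```

Call:
jog_arm(plan="0 0 0 0 0 0.1 255;0 0 0 0 0 0.1 255;0 0 0 0 0 0 255")

```text
time_s: 17.62
position: [0.4663, 0.1405, 0.0354]
tool_rot: [[0.134, 0.991, 0.002], [0.991, -0.134, 0.0], [0.001, 0.002, -1.0]]
ft_force: [-0.0, -4.8, 1.8]
grip_width: 0.0105
gripper_force: 49.6
```

Call:
jog_arm(plan="0 0 0 0 0 0.08 255;0 0 0 -0.1 0 0 255;0 0 0 -0.05 0 0 255;0 0 0 0 0 0 255")

```text
time_s: 17.95
position: [0.4661, 0.1389, 0.0347]
tool_rot: [[0.134, 0.991, 0.002], [0.991, -0.134, 0.0], [0.001, 0.002, -1.0]]
ft_force: [-0.5, -4.4, 2.0]
grip_width: 0.0104
gripper_force: 49.6
```

Call:
jog_arm(plan="0 0 0 0 0 0 210;0 0 0 0 0 0 170;0 0 0 0 0 0 150;0 0 0 0 0 0 150;0 0 0 0 0 0 150")

```text
time_s: 18.37
position: [0.4661, 0.1392, 0.0347]
tool_rot: [[0.133, 0.991, 0.002], [0.991, -0.133, 0.001], [0.001, 0.002, -1.0]]
ft_force: [-0.1, 0.5, -0.5]
grip_width: 0.035
gripper_force: 0.0
```

```bash
cat > m2.py <<'E'
from h import *
np.set_printoptions(precision=3,suppress=True)
d=cam('wrist'); save(d,'w6.png')
s=env.observe();R=np.array(s['tool_rot']);p=np.array(s['position']);print(p,s['ft_force'],s['gripper_force'],s['grip_width'])
o=np.array([.4696,.1677]);a=np.radians(-97.5);ex=np.array([np.cos(a),np.sin(a)]);ey=np.array([-ex[1],ex[0]])
v,u=np.nonzero(d['depth']>0); P=deproj(d,np.c_[u,v]); C=d['pixels'][v,u].astype(int)
q=(P[:,:2]-o); X=q@ex*1e3;Y=q@ey*1e3;Z=P[:,2]*1e3
k=(abs(Y)<8)&(Z>38)&(Z<54)&(C.min(1)>140)&(X>-30)&(X<65)
print('strip X',np.percentile(X[k],[.5,99.5]),np.median(Z[k]))
for x0 in range(-15,60,10):
    j=k&(abs(X-x0)<5)
    if j.sum()>5: print(x0,j.sum(),np.percentile(Y[j],[1,99]),np.median(Z[j]))
k=(C[:,0]>180)&(C[:,2]<90)&(C[:,0]-C[:,1]>60)&(abs(Y)<20)&(abs(X)<60)&(Z>25)
if k.sum(): print('orange',k.sum(),np.percentile(X[k],[1,50,99]))
E
python3 m2.py
```

```text
[0.466 0.139 0.035] [-0.808 -0.242 -0.677] 0.0 0.035247339440030466
strip X [-17.477  53.383] 45.442595359709124
-15 810 [-5.071  6.486] 45.47216007902305
-5 976 [-5.196  6.551] 45.5036336807924
5 910 [-5.372  6.298] 45.455922919434386
15 860 [-5.205  6.383] 45.47594592859025
25 810 [-5.286  6.473] 45.4454929140512
35 735 [-5.465  6.19 ] 45.385804219984976
45 710 [-5.571  6.278] 45.37290956882228
55 242 [-5.308  6.332] 45.28204435019725
orange 386 [-31.633 -26.754 -17.909]
```

Call:
jog_arm(plan="0 0 0 0 0 -1.5 150;0 0 0 0 0 -3.5 150;0 0 0 0 0 -4 150;0 0 0 0 0 -4 255;0 0 0 0 0 -4 255;0 0 0 0 0 -1 255;0 0 0 3.3 0 0 255;0 0 0 3.3 0 0 255;0 0 0 3.3 0 0 255;0 0 0 3.3 0 0 255")

```text
time_s: 19.25
position: [0.4832, 0.2712, 0.2149]
tool_rot: [[0.134, 0.991, 0.002], [0.991, -0.134, 0.001], [0.001, 0.002, -1.0]]
ft_force: [1.0, -0.5, 0.2]
grip_width: -0.0
gripper_force: 0.0
```

Call:
jog_arm(plan="0 0 0 0 0 0 255;0 0 0 0 0 0 255")

```text
time_s: 19.42
position: [0.4829, 0.2709, 0.2143]
tool_rot: [[0.131, 0.991, 0.002], [0.991, -0.131, 0.0], [0.0, 0.002, -1.0]]
ft_force: [0.7, -0.3, 0.3]
grip_width: -0.0001
gripper_force: 0.0
```

```bash
python3 - <<'E'
from h import *
np.set_printoptions(precision=3,suppress=True)
s=env.observe();p=np.array(s['position']);R=np.array(s['tool_rot'])
o=np.array([.4696,.1677]);a=np.radians(-97.5);ex=np.array([np.cos(a),np.sin(a)]);ey=np.array([-ex[1],ex[0]])
print(p,s['grip_width'],'feeder',(p[:2]-o)@ex*1e3,(p[:2]-o)@ey*1e3,R[:,0],s['q'])
for c in('side','top'):
    d=cam(c)
    if c=='side': save(d,'s7.png')
    v,u=np.nonzero(d['depth']>0); P=deproj(d,np.c_[u,v]); C=d['pixels'][v,u].astype(int)
    q=(P[:,:2]-o); X=q@ex*1e3;Y=q@ey*1e3;Z=P[:,2]*1e3
    k=(abs(Y)<18)&(X<-50)&(X>-95)&(C[:,2]>C[:,0]+40)
    for z0 in(80,110,140,170):
        j=k&(abs(Z-z0)<12)
        if j.sum()>4: print(c,z0,j.sum(),np.percentile(X[j],[2,50,98]))
    k=(abs(Y)<6)&(X>-25)&(X<62)&(C.min(1)>120)&(Z>36)&(Z<56)
    if k.sum()>5:print(c,'strip',k.sum(),np.percentile(X[k],[1,99]),np.median(Z[k]),np.median(Y[k]))
E
python3 -c "
import cv2;b=cv2.imread('pics/s7.png');cv2.imwrite('pics/s7c.png',cv2.resize(b[140:350,250:490],None,fx=2.8,fy=2.8,interpolation=2))"
```

```text
[0.483 0.271 0.214] -0.00011472407920876583 feeder -104.03487209362012 -0.24686885971472555 [0.131 0.991 0.   ] [17.045 22.872 75.535 -0.017 81.506 24.574]
side 80 211 [-85.688 -83.128 -68.688]
side 110 219 [-84.571 -81.867 -65.997]
side 140 84 [-83.307 -73.939 -63.906]
side 170 207 [-82.214 -79.078 -64.39 ]
side strip 126 [-19.394  54.182] 46.47854396561385 -1.3939020148263537
top 140 5 [-76.887 -76.552 -71.373]
top 170 26 [-79.796 -76.389 -69.9  ]
top strip 137 [-15.63   56.213] 46.39667123595315 0.5285989189784616
```

View pics/s7c.png

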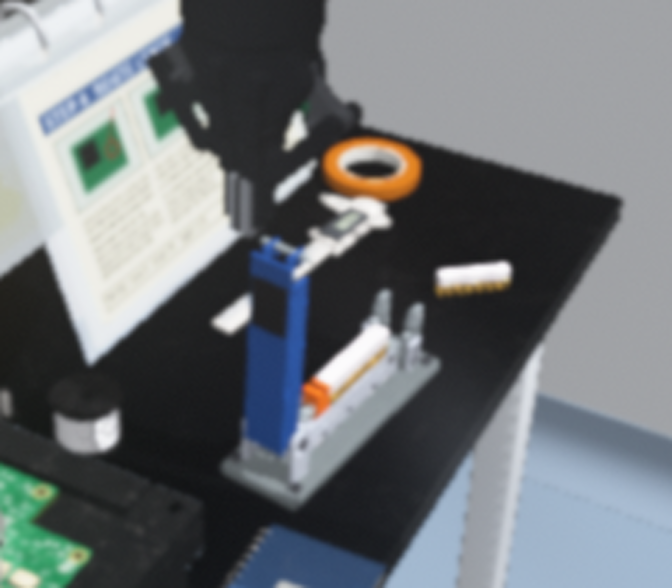

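Call:
jog_arm(plan="0 0 0 0 0 3 255;0 0 0 0 0 2.7 255;0 0 0 0 0 0.5 255;0 0 0 -0.4 0 0 255;0 0 0 -0.3 0 0 255;0 0 0 -0.2 0 0 255;0 0 0 0 0 0 255")

```text
time_s: 20.1
position: [0.4829, 0.2603, 0.1543]
tool_rot: [[0.134, 0.991, 0.005], [0.991, -0.134, 0.001], [0.002, 0.005, -1.0]]
ft_force: [-0.0, 0.8, -0.3]
grip_width: -0.0
gripper_force: 0.0
```

Call:
jog_arm(plan="0 0 0 -0.2 0 0 255;0 0 0 -0.2 0 0 255;0 0 0 -0.2 0 0 255;0 0 0 0 0 0 255")

```text
time_s: 20.43
position: [0.4815, 0.2547, 0.1531]
tool_rot: [[0.134, 0.991, 0.003], [0.991, -0.134, 0.001], [0.001, 0.003, -1.0]]
ft_force: [-0.3, 0.5, 0.5]
grip_width: 0.0002
gripper_force: 0.1
```

Call:
jog_arm(plan="0 0 0 -0.5 0 0 255;0 0 0 -0.8 0 0.1 255;0 0 0 -1.1 0 0.1 255;0 0 0 -1.1 0 0.2 255;0 0 0 -1.1 0 0.3 255;0 0 0 -1.0 0 0.4 255;0 0 0 -1.0 0 0.5 255")

```text
time_s: 21.02
position: [0.4724, 0.1883, 0.1364]
tool_rot: [[0.134, 0.991, 0.002], [0.991, -0.134, 0.001], [0.001, 0.002, -1.0]]
ft_force: [1.1, 1.5, 0.2]
grip_width: -0.0
gripper_force: 0.7
```

Call:
jog_arm(plan="0 0 0 -0.9 0 0.7 255;0 0 0 -0.9 0 0.7 255;0 0 0 -0.8 0 0.8 255;0 0 0 -0.7 0 0.8 255;0 0 0 -0.6 0 1 255;0 0 0 -0.5 0 0.7 255;0 0 0 0 0 0 255")

```text
time_s: 21.6
position: [0.4661, 0.1448, 0.0882]
tool_rot: [[0.134, 0.991, -0.001], [0.991, -0.134, -0.0], [-0.0, -0.001, -1.0]]
ft_force: [-0.3, -0.6, 1.0]
grip_width: 0.0001
gripper_force: 0.3
```

Call:
jog_arm(plan="0 0 0 -0.2 0 0.4 255;0 0 0 -0.2 0 0.4 255;0 0 0 -0.1 0 0.3 255;0 0 0 0 0 0 255")

```text
time_s: 21.93
position: [0.4661, 0.1408, 0.0783]
tool_rot: [[0.133, 0.991, 0.002], [0.991, -0.133, 0.0], [0.0, 0.002, -1.0]]
ft_force: [-0.3, -0.6, 0.8]
grip_width: 0.0
gripper_force: 0.3
```

Call:
jog_arm(plan="0 0 0 0 0 0.15 255;0 0 0 0 0 0.15 255;0 0 0 0 0 0 255")

```text
time_s: 22.18
position: [0.4664, 0.141, 0.0757]
tool_rot: [[0.133, 0.991, 0.003], [0.991, -0.133, 0.0], [0.001, 0.003, -1.0]]
ft_force: [0.1, -0.6, 1.4]
grip_width: 0.0004
gripper_force: 0.3
```

Call:
jog_arm(plan="0 0 0 0 0 0.15 255;0 0 0 0 0 0.15 255;0 0 0 0 0 0 255")

```text
time_s: 22.43
position: [0.4664, 0.141, 0.0725]
tool_rot: [[0.133, 0.991, 0.002], [0.991, -0.133, 0.0], [0.001, 0.002, -1.0]]
ft_force: [1.0, -0.5, 0.4]
grip_width: 0.0001
gripper_force: 0.4
```

Call:
jog_arm(plan="0 0 0 0 0 0.1 255;0 0 0 0 0 0.1 255;0 0 0 0 0 0 255")

```text
time_s: 22.68
position: [0.4663, 0.1409, 0.0706]
tool_rot: [[0.134, 0.991, 0.002], [0.991, -0.134, 0.0], [0.001, 0.002, -1.0]]
ft_force: [1.1, -0.5, 1.1]
grip_width: -0.0001
gripper_force: 0.5
```

Call:
jog_arm(plan="0 0 0 0 0 0.1 255;0 0 0 0 0 0.1 255;0 0 0 0 0 0 255")

```text
time_s: 22.93
position: [0.4662, 0.1409, 0.0685]
tool_rot: [[0.134, 0.991, 0.002], [0.991, -0.134, 0.0], [0.001, 0.002, -1.0]]
ft_force: [0.0, -0.6, 1.8]
grip_width: 0.0001
gripper_force: 0.5
```

Call:
jog_arm(plan="0 0 0 0 0 0.1 255;0 0 0 0 0 0.1 255;0 0 0 0 0 0 255")

```text
time_s: 23.18
position: [0.4662, 0.141, 0.0665]
tool_rot: [[0.134, 0.991, 0.002], [0.991, -0.134, 0.0], [0.001, 0.002, -1.0]]
ft_force: [0.9, -0.8, 1.8]
grip_width: 0.0002
gripper_force: 0.5
```

Call:
jog_arm(plan="0 0 0 0 0 0.1 255;0 0 0 0 0 0.1 255;0 0 0 0 0 0 255")

```text
time_s: 23.43
position: [0.4662, 0.1409, 0.0645]
tool_rot: [[0.134, 0.991, 0.002], [0.991, -0.134, 0.0], [0.001, 0.002, -1.0]]
ft_force: [-0.1, -0.3, 0.9]
grip_width: -0.0001
gripper_force: 0.5
```

Call:
jog_arm(plan="0 0 0 0 0 0.1 255;0 0 0 0 0 0 255")

```text
time_s: 23.6
position: [0.4663, 0.141, 0.0636]
tool_rot: [[0.134, 0.991, 0.002], [0.991, -0.134, 0.0], [0.001, 0.002, -1.0]]
ft_force: [0.8, -1.2, 1.5]
grip_width: -0.0
gripper_force: 0.5
```

Call:
jog_arm(plan="0 0 0 0 0 0.1 255;0 0 0 0 0 0 255")

```text
time_s: 23.77
position: [0.4663, 0.141, 0.0626]
tool_rot: [[0.134, 0.991, 0.002], [0.991, -0.134, 0.0], [0.001, 0.002, -1.0]]
ft_force: [0.5, -0.8, 2.1]
grip_width: 0.0001
gripper_force: 0.6
```

Call:
jog_arm(plan="0 0 0 0 0 0.1 255;0 0 0 0 0 0 255")

```text
time_s: 23.93
position: [0.4663, 0.1409, 0.0616]
tool_rot: [[0.134, 0.991, 0.002], [0.991, -0.134, 0.0], [0.001, 0.002, -1.0]]
ft_force: [-0.4, -0.7, 1.2]
grip_width: -0.0002
gripper_force: 0.6
```

Call:
jog_arm(plan="0 0 0 0 0 0.1 255;0 0 0 0 0 0 255")

```text
time_s: 24.1
position: [0.4663, 0.1409, 0.0607]
tool_rot: [[0.133, 0.991, 0.002], [0.991, -0.133, 0.0], [0.001, 0.002, -1.0]]
ft_force: [-0.3, -1.8, 2.7]
grip_width: -0.0002
gripper_force: 1.2
```

Call:
jog_arm(plan="0 0 0 0 0 0.05 255;0 0 0 0 0 0 255")

```text
time_s: 24.27
position: [0.4663, 0.1409, 0.0603]
tool_rot: [[0.133, 0.991, 0.002], [0.991, -0.133, 0.0], [0.001, 0.002, -1.0]]
ft_force: [0.0, -2.5, 4.2]
grip_width: 0.0002
gripper_force: 2.0
```

Call:
jog_arm(plan="0 0 0 0 0 0.05 255;0 0 0 0 0 0 255")

```text
time_s: 24.43
position: [0.4663, 0.1408, 0.0598]
tool_rot: [[0.133, 0.991, 0.002], [0.991, -0.133, 0.0], [0.0, 0.002, -1.0]]
ft_force: [-1.3, -3.1, 4.6]
grip_width: -0.0001
gripper_force: 2.3
```

Call:
jog_arm(plan="0 0 0 0 0 0.05 255;0 0 0 0 0 0 255")

```text
time_s: 24.6
position: [0.4664, 0.1407, 0.0593]
tool_rot: [[0.133, 0.991, 0.002], [0.991, -0.133, -0.0], [0.0, 0.002, -1.0]]
ft_force: [-1.4, -3.5, 4.9]
grip_width: -0.0002
gripper_force: 2.3
```

Call:
jog_arm(plan="0 0 0 0 0 0.05 255;0 0 0 0 0 0 255")

```text
time_s: 24.77
position: [0.4663, 0.1407, 0.0588]
tool_rot: [[0.133, 0.991, 0.002], [0.991, -0.133, -0.0], [0.0, 0.002, -1.0]]
ft_force: [-0.8, -4.0, 5.4]
grip_width: 0.0001
gripper_force: 2.5
```

Call:
jog_arm(plan="0 0 0 0 0 0.05 255;0 0 0 0 0 0 255")

```text
time_s: 24.93
position: [0.4663, 0.1407, 0.0583]
tool_rot: [[0.133, 0.991, 0.002], [0.991, -0.133, -0.0], [0.0, 0.002, -1.0]]
ft_force: [-0.8, -3.8, 5.5]
grip_width: 0.0003
gripper_force: 2.6
```

Call:
jog_arm(plan="0 0 0 0 0 0.05 255;0 0 0 0 0 0 255")

```text
time_s: 25.1
position: [0.4664, 0.1407, 0.0579]
tool_rot: [[0.133, 0.991, 0.002], [0.991, -0.133, -0.0], [0.0, 0.002, -1.0]]
ft_force: [-1.9, -3.3, 5.7]
grip_width: 0.0001
gripper_force: 2.7
```

Call:
jog_arm(plan="0 0 0 0 0 0.05 255;0 0 0 0 0 0 255")

```text
time_s: 25.27
position: [0.4663, 0.1407, 0.0573]
tool_rot: [[0.133, 0.991, 0.002], [0.991, -0.133, -0.0], [0.0, 0.002, -1.0]]
ft_force: [-1.1, -4.1, 5.6]
grip_width: -0.0001
gripper_force: 2.5
```

Call:
jog_arm(plan="0 0 0 0 0 0.05 255;0 0 0 0 0 0 255")

```text
time_s: 25.43
position: [0.4663, 0.1408, 0.0567]
tool_rot: [[0.134, 0.991, 0.002], [0.991, -0.134, 0.0], [0.001, 0.002, -1.0]]
ft_force: [-1.1, -2.1, 3.6]
grip_width: -0.0001
gripper_force: 1.7
```

Call:
jog_arm(plan="0 0 0 0 0 0.05 255;0 0 0 0 0 0 255")

```text
time_s: 25.6
position: [0.4663, 0.141, 0.0561]
tool_rot: [[0.134, 0.991, 0.002], [0.991, -0.134, 0.001], [0.001, 0.002, -1.0]]
ft_force: [0.0, -1.5, 1.8]
grip_width: 0.0002
gripper_force: 0.9
```

Call:
jog_arm(plan="0 0 0 0 0 0.05 255;0 0 0 0 0 0 255")

```text
time_s: 25.77
position: [0.4662, 0.1412, 0.0554]
tool_rot: [[0.134, 0.991, 0.002], [0.991, -0.134, 0.001], [0.001, 0.002, -1.0]]
ft_force: [0.7, 0.4, 1.0]
grip_width: 0.0
gripper_force: 0.2
```

Call:
jog_arm(plan="0 0 0 0 0 0.04 255;0 0 0 0 0 0 255")

```text
time_s: 25.93
position: [0.4661, 0.1411, 0.0551]
tool_rot: [[0.134, 0.991, 0.002], [0.991, -0.134, 0.001], [0.001, 0.002, -1.0]]
ft_force: [0.4, -0.8, -0.4]
grip_width: 0.0003
gripper_force: 0.0
```

Call:
jog_arm(plan="0 0 0 0 0 -0.3 255;0 0 0 0 0 -1 255;0 0 0 0 0 -3 255;0 0 0 0 0 -4 255;0 0 0 0 0 -4 255;0 0 0 0 0 -4 255;0 0 0 0 0 0 255;0 0 0 0 0 0 255;0 0 0 0 0 0 255")

```text
time_s: 26.68
position: [0.4654, 0.1409, 0.2176]
tool_rot: [[0.133, 0.991, 0.001], [0.991, -0.133, 0.0], [0.001, 0.001, -1.0]]
ft_force: [-0.6, -1.2, -0.5]
grip_width: -0.0003
gripper_force: 0.0
```

```bash
python3 - <<'E'
from h import *
np.set_printoptions(precision=3,suppress=True)
d=cam('side')
im=d['pixels'][:,:,::-1].copy();a=cv2.resize(im[200:330,290:450],(800,600),interpolation=2);cv2.imwrite('pics/s8.png',a)
d=cam('wrist');s=env.observe();print(s['position'],s['ft_force'])
o=np.array([.4696,.1677]);a=np.radians(-97.5);ex=np.array([np.cos(a),np.sin(a)]);ey=np.array([-ex[1],ex[0]])
v,u=np.nonzero(d['depth']>0); P=deproj(d,np.c_[u,v]); C=d['pixels'][v,u].astype(int)
q=(P[:,:2]-o); X=q@ex*1e3;Y=q@ey*1e3;Z=P[:,2]*1e3
for x0 in range(-70,80,10):
    k=(abs(X-x0)<5)&(abs(Y)<10)&(Z<150)
    if k.sum()>5: print(x0,k.sum(),np.median(Z[k]),np.median(C[k],0))
E
```

```text
[0.465 0.141 0.217] [ 0.469 -0.574 -0.155]
-70 376 53.52989317189741 [ 60.  99. 166.]
-60 377 53.56263163401459 [ 79. 135. 224.]
-50 377 53.55883640005749 [ 80. 136. 225.]
-40 376 53.64795660810886 [ 80. 136. 225.]
-30 345 53.64975240192721 [ 80. 137. 226.]
-20 338 53.63949308785349 [ 80. 137. 226.]
-10 353 53.74730493925151 [ 80. 136. 225.]
0 327 53.83138306906604 [ 80. 136. 225.]
10 328 53.73799917622421 [ 79. 135. 223.]
20 335 54.722658203735676 [61. 61. 64.]
30 317 54.983789594466096 [61. 61. 63.]
40 317 54.93462886894024 [59. 59. 62.]
50 281 54.64617003819966 [61. 61. 64.]
60 283 54.018086998717905 [ 76. 130. 218.]
70 42 52.9986810423887 [ 98. 133. 197.]
```

View pics/s8.png

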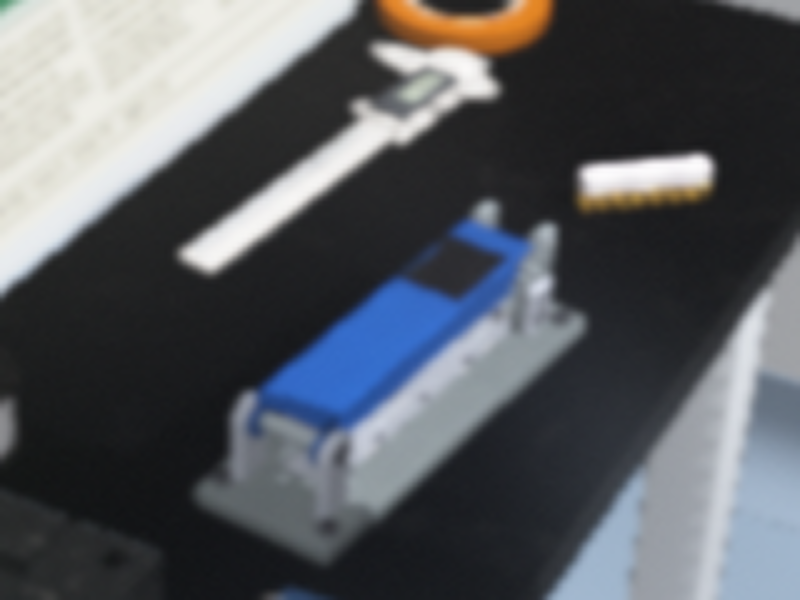

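The rail lies level: its top face reads 53.5–54 mm all along, which is about 0.005 rad. The hooks are over the tip near (515,225), it stays down by itself, and the other things are where they were. I'm handing the job in.

```bash
python3 -c "
from rig import job
print(job.close_job())"
```

```text
the job is handed in; nothing more can be done
None
```

The strip is in the channel against the nose, let go before the rail was closed; the rail is latched level and staying down by itself, and I handed the job in at about 27 s (no verdict was shown).

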